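Crack open the mask drying box

TASK

Air the freshly painted mask in the drying box: first push the red plunger on its side all the way down to trip the yellow catch and let it come back up, then take the clear lid by its orange bar and pull it up until it breaks free of the sticky seal, without letting it fly up (its front edge must never rise more than about 80 mm). Finish while still holding the lid steady just ajar, its front edge about 30 mm above where it was when shut; the program ends holding it. Leave the bottles, jar, tape and knife where they stand.

Things in the scene. Friction and masses are not known exactly. Their poses are not given: they have to be found in the camera images.
- drybox: Drying box, white, fixed to the table, 200 (x) x 230 (y) x 100 mm high with a 4 mm black rubber gasket on its rim, holding a dark blue mask. Origin: centre of its underside, on the table. Its x axis runs from the front (handle side, facing the robot) to the hinge at the back, y to its left where a grey plunger housing stands (85 x 66 mm, top 105 mm above the table, centred 149 mm left of the origin), z up. It may be turned about z by up to 0.4 rad.
- plunger (a joint): Red plunger's stroke: 0 up, 0.014 m fully down (hard stop). Pushed straight down; spring resists with 3 N at the start and 10 N at the bottom (about 12 N with the catch); comes back up when let go.
- plunger_top (a point): Centre of the red plunger's flat top, a 26 mm disc, 135 mm above the table when up; it goes down with the plunger. On the box at 5 mm in x, 152 mm in y.
- catch (a joint): Yellow trip catch hooked over a steel ear on the left edge of the lid, 60 mm ahead of the box's centre: 0 hooked (the lid cannot open), above 0.25 rad clear of the lid. The plunger swings it outwards in the last two thirds of its stroke to about 0.35 rad and it stays there by friction.
- lid (a joint): Angle of the clear lid with its dark frame (210 x 236 x 8 mm, about 0.36 kg) about its hinge: 0 shut, growing as the front rises, stop at 0.85 rad. The sticky seal and the weight need about 17 N of upward pull at the orange bar to start; the pull then drops sharply to about half at 0.035 rad and to 4 to 7 N, which is all it takes to hold it, between 0.05 and 0.2 rad. Let go, the lid falls shut.
- lid_hinge (a point): Middle of the lid's hinge axis, which runs along the box's y; on the box at 105 mm in x, 0 in y, 104 mm above the table.
- lid_bar (a point): Middle of the orange grab bar on the lid: rectangular, 14 mm wide along the box's x, 18 mm tall, 116 mm long along the box's y, 92 mm clear between its two posts, its middle 40 mm above the lid's upper face (152 mm above the table when shut; 31 mm free under it). It sits 175 mm ahead of and 48 mm above the hinge and moves with the lid.
- lid_front (a point): Middle of the lid's lower front edge, 210 mm ahead of the hinge, 104 mm above the table when shut; moves with the lid.
- glue_gold: Bystander: small gold glitter-glue bottle with a white nozzle, standing, 30 mm wide, 104 mm high; origin under its centre. It stands close to the box's right side.
- glue_blue: Bystander: small blue glitter-glue bottle with a white nozzle, standing, 30 mm wide, 104 mm high; origin under its centre.
- glue_green: Bystander: small green glitter-glue bottle with a white nozzle, standing, 30 mm wide, 104 mm high; origin under its centre.
- glue_purple: Bystander: small purple glitter-glue bottle with a white nozzle, standing, 30 mm wide, 104 mm high; origin under its centre.
- gesso_jar: Bystander: white lidded jar, 68 mm wide, 75 mm high; origin under its centre.
- tape_roll: Bystander: tan roll of tape lying flat, 76 mm wide, 22 mm high, near the box's back left corner; origin under its centre.
- knife: Bystander: craft knife lying flat along its x, handle 100 x 10 x 10 mm; origin under the handle's centre.

How it is judged:
On the way, in this order (a step that is already met when the one before it is completed fails the run):
1. the plunger is pushed all the way down, with the lid still shut (value of joint plunger above 0.0122 m and value of joint lid below 0.03 rad), for 0.1 s.
2. the lid is broken free of its seal, the robot's fingers holding it (value of joint lid above 0.08 rad and contact force between the fingers and lid above 0.8 N), for 0.2 s.
At the end, for the whole second after the job is handed in: The robot's fingers still hold the lid (contact over 0.8 N), its front edge 18 to 46 mm above where it is when shut (0.122 to 0.150 m above the table), the lid still (under 0.05 rad/s), the plunger back up (within 3 mm) (height (world z) of lid_front between 0.122 and 0.15 m and velocity of joint lid between -0.05 and 0.05 rad/s and contact force between the fingers and lid above 0.8 N and value of joint plunger below 0.003 m); the arm keeps its last pose, push and grip.
It fails at once if the lid flies up: its front edge rises more than about 85 mm (value of joint lid above 0.42 rad).
It fails at once if a bottle, the jar, the tape roll or the knife is shoved more than 30 mm or a standing one is knocked over (distance of any of glue_gold, glue_blue, glue_green, glue_purple, gesso_jar, tape_roll, knife from where it was at the start of the episode above 0.03 m or angle between any of glue_gold, glue_blue, glue_green, glue_purple, gesso_jar, tape_roll's own z axis and vertical above 0.5 rad).
It also fails if it takes over 38 s, if anything falls off the work surface, if the arm or the gripper's body presses on something with over 40 N, if the wrist force passes 120 N, or if a joint passes its speed limit or range.

ROBOT

A 6-joint arm with a two-finger parallel gripper is mounted at the origin on the work surface. World frame = base frame: x ahead of the robot, y to its left, z up, the work surface at z = 0. Lengths are in m, angles in rad, forces in N, time in s.
With the tool pointing down it reaches from about 0.3 to 0.875 m from the base axis. Payload 6.4 kg.
Tool frame: the origin (TCP) lies midway between the tips of the shut fingers; the grasp point (between the pads) lies env.grasp_offset behind it (env.grasp_offset is the distance from the TCP to the grasp point, in m); z points along the fingers, y is the line along which they close (so a half turn about z gives the same grasp; the last joint's range is limited). The gripper opens to 85 mm and grips with 20 to 120 N. Pads are 22 mm wide; open, the fingers measure 114 mm over their backs; the gripper's body (76 mm by 85 mm) begins 54 mm behind the grasp point. The pads swing forward as they close: fully open they stand 13 mm farther back than shut.
Start: joints at [1.039, 0.181, 1.607, -0, 1.354, -0.206], TCP at [0.184, 0.545, 0.231] pointing down, gripper open.
Joint ranges: [-2.99, 2.99], [-0.89, 2.07], [0.3, 2.58], [-1.14, 4.28], [0, 2.63], [-3.12, 3.12]. Speed limits (rad/s): [2.57, 2.57, 3.01, 3.14, 3.14, 3.14].

INTERFACE

Orientations are given as a unit quaternion [w, x, y, z].
In Python, from plant import env gives the robot as it stands.
- The arm moves only by the tool arm_command, never from a script. Its argument "increments" is a list of rows, each an object of numbers: "dx", "dy", "dz": the shift along the tool's x, y, z scaled (see below); "wx", "wy", "wz": the turn, a rotation vector about the tool's x, y, z scaled (see below). In form: [{"dx": .., "dy": .., "dz": .., "wx": .., "wy": .., "wz": ..}, ...]. A call has 1 to 12 rows; each row shifts and turns the commanded pose from where the row before left it, along the tool's axes as they then stand; what a row does not reach is not made up. The controller multiplies each number of a shift by 100 mm and each number of a turn by 60 degrees. A row lasts 1/8 s, in which the tool goes at most 62.5 mm and 10.7 degrees, less where a joint would pass 70% of its speed; a pose out of reach is approached as far as the arm can. A call with a number of a shift or a turn outside -1 to 1 is refused whole. A call with a gripper value outside its range is refused whole. "gripper" is the finger opening in mm, from 0 to 85.4, set as the call begins (left out, the last holds). The fingers move at their own pace and stop on an object; "grip_force" is the grip in N (left out, the last holds). Time passes only in rows, so rows that do not move let the fingers close. It gives the time, the measured TCP pose, the force, the opening and the grip force at its end, in the units of the state.
- env.observe(): the state, without advancing time (a new reading comes with each control period).
- env.get_image(name): name is "scene" or "top" or "wrist"; returns a dict with "color" (420x560x3 uint8, red, green, blue), "z_map" (420x560 float32, m along the optical axis (not along the pixel's ray), 0 where there is no reading), "intrinsics" (3x3 intrinsics, pixels), "world_to_cam" (4x4, takes a point from world to camera coordinates); the wrist camera has in their place "T_tool_cam" (4x4, takes a point from camera to tool coordinates, whose origin is the TCP and whose axes are the flange's). Camera axes: x right, y up, looking along -z (the intrinsics and any distortion apply to the point x, -y, -z); pixel columns grow to the right and rows downward; lengths in m; the calibration is good to about 2 mm. A picture is of the moment at which its call begins: read the wrist's pose just before it.
- env.sign_off(): hands the job in; it is judged then, once.
The state is a dict: "time_s": time; "joint_pos": joint angles; "joint_velocities": joint speeds; "tau": joint torques, N m; "tool_pos": TCP position; "tcp_rot": TCP orientation; "wrist_force": force on the tool from outside, world axes, zero at the start; "ft_torque": the same for the moment, N m; "grip_width": opening from 0.0 (shut) to 1.0 (fully open); "grip_force": force on a finger pad.
Only numpy, scipy, OpenCV 4.12 (cv2) and the standard library are available. Lean on these libraries where they do the work, as an engineer would, in place of code of your own. Each camera call takes 0.05 s, during which the arm holds its last target. There are 200 camera calls.

## Working session

There is one attempt and no reset: what is moved stays moved. The work goes in short steps, Python scripts to look and compute and a tool call to move; the robot and the scene stay as the last step left them, time stands still between calls to the robot, and variables do not carry over. Pictures are saved under pics/ and viewed, at most 10 in all, crops included, and the job is handed in when it is done.

Besides the shell and the picture viewer there is one more tool, called after "Call:" as name([rows], argument=value, ...), one row to a line, values as JSON. arm_command: Moves the arm, as the interface text tells. Its arguments: {"type":"object","properties":{"increments":{"type":"array","items":{"type":"object","properties":{"dx":{"type":"number","minimum":-1,"maximum":1},"dy":{"type":"number","minimum":-1,"maximum":1},"dz":{"type":"number","minimum":-1,"maximum":1},"wx":{"type":"number","minimum":-1,"maximum":1},"wy":{"type":"number","minimum":-1,"maximum":1},"wz":{"type":"number","minimum":-1,"maximum":1}}}},"gripper":{"type":"number"},"grip_force":{"type":"number"}},"required":["increments"]}

```bash
mkdir -p pics; cat > h.py <<'E'
import numpy as np,cv2
from plant import env
def pt(im,u,v,z=None):
    K=im["intrinsics"];T=np.linalg.inv(im["world_to_cam"])
    r=np.array([(u-K[0,2])/K[0,0],-(v-K[1,2])/K[1,1],-1.])
    if z is None: return (T@np.r_[r*im["z_map"][int(v),int(u)],1])[:3]
    d=T[:3,:3]@r;o=T[:3,3];return o+d*(z-o[2])/d[2]
E
python3 - <<'E'
from h import *
import pickle
print(env.observe(),env.grasp_offset)
a={n:env.get_image(n) for n in("scene","top")}
pickle.dump(a,open("a.pkl","wb"))
for n in a: cv2.imwrite(f"pics/{n}.png",cv2.resize(a[n]["color"][:,:,::-1],(800,600)))
E
```

```text
{'time_s': 0.0, 'joint_pos': array([ 1.03870578e+00,  1.81520855e-01,  1.60799380e+00,  1.85619948e-05,
        1.35378139e+00, -2.06299868e-01]), 'joint_velocities': array([ 0.00186394,  0.00139151,  0.00162624,  0.00064087, -0.00034695,
        0.00023808]), 'tau': array([-5.78133531e-04, -4.44878983e+01, -3.51330972e+01, -5.62172172e-04,
        9.70745663e-03,  2.16363759e-05]), 'tool_pos': array([0.18373284, 0.54428872, 0.23040236]), 'tcp_rot': array([-3.15798956e-04,  1.62177814e-01,  9.86761182e-01, -7.91038815e-04]), 'wrist_force': array([-0.59997539,  0.58614135, -0.08224143]), 'ft_torque': array([ 0.01085024,  0.03868124, -0.04254185]), 'grip_force': 0.0, 'grip_width': 0.9978525779989152} 0.0187
```

View pics/scene.png

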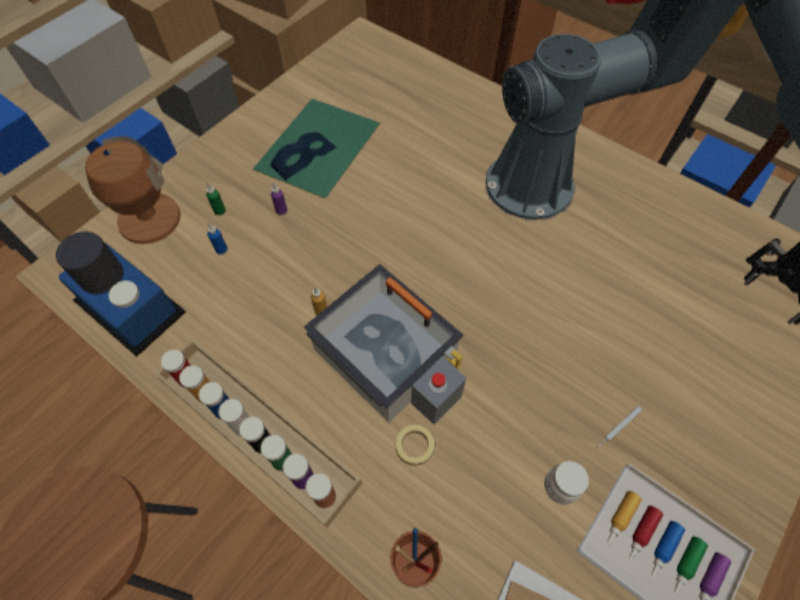

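View pics/top.png

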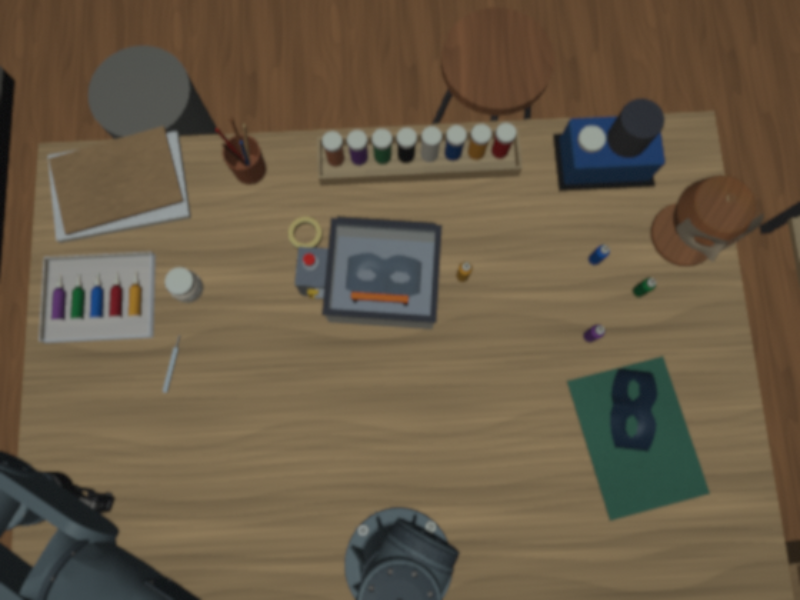

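The scene view shows the red plunger at (438,380) and the orange bar from (389,284) to (430,319). In the top view the plunger is at (309,260) and the bar runs from (351,296) to (408,300). I'll segment both by colour and fit the box pose.

```bash
python3 - <<'E'
from h import *
import pickle
a=pickle.load(open("a.pkl","rb"))
for n,pr,br in(("scene",(438,380),(409,300)),("top",(309,260),(380,298))):
    im=a[n];s=.7
    h=cv2.cvtColor(im["color"],cv2.COLOR_RGB2HSV).astype(int)
    H,S,V=h[...,0],h[...,1],h[...,2]
    for nm,c,z,m,R in(("red",pr,.135,((H<5)|(H>172))&(S>150)&(V>90),14),("bar",br,.161,(H>5)&(H<14)&(S>170)&(V>110),40)):
        v,u=np.nonzero(m);k=np.hypot(u-c[0]*s,v-c[1]*s)<R;u,v=u[k],v[k]
        P=np.array([pt(im,x,y,z) for x,y in zip(u,v)]);D=np.array([pt(im,x,y) for x,y in zip(u,v)])
        b=cv2.minAreaRect(P[:,:2].astype(np.float32))
        print(n,nm,len(u),P.mean(0),b,"depth",np.median(D,0),np.percentile(D[:,2],[5,95]))
        if nm=="bar":
            dd=D[D[:,2]>.14]; print("bar dir depth",cv2.fitLine(dd[:,:2].astype(np.float32),2,0,.01,.01).ravel(), cv2.minAreaRect(dd[:,:2].astype(np.float32)))
E
```

```text
scene red 64 [0.62123644 0.1552706  0.135     ] ((0.6211618781089783, 0.15520577132701874), (0.02381976693868637, 0.022177448496222496), 11.479297637939453) depth [0.62108698 0.15504174 0.13441463] [0.13159647 0.13680816]
scene bar 160 [0.52869303 0.0154293  0.161     ] ((0.5282303690910339, 0.01372293010354042), (0.1153520792722702, 0.012478057295084), 83.17525482177734) depth [0.5286899  0.01562664 0.16051173] [0.15739073 0.16329564]
bar dir depth [0.62040377 0.78428257 0.5313076  0.01762245] ((0.7171233892440796, 0.17521491646766663), (0.5853874683380127, 0.08236987888813019), 40.60774230957031)
top red 38 [0.61944971 0.15623695 0.135     ] ((0.6200039982795715, 0.15664929151535034), (0.019370825961232185, 0.016683952882885933), 41.91576385498047) depth [0.61956868 0.15599843 0.13424316] [0.12943302 0.13873918]
top bar 121 [0.52607368 0.01471184 0.161     ] ((0.5258356928825378, 0.014208629727363586), (0.10578452795743942, 0.010626982897520065), 82.2374496459961) depth [0.52653923 0.01548451 0.16013171] [0.15610482 0.16443382]
bar dir depth [0.46241367 0.88666433 0.5237384  0.01428426] ((0.3816070556640625, 0.031416721642017365), (0.10602639615535736, 0.30226925015449524), 83.26254272460938)
```

Both cameras agree: plunger at (0.6205, 0.1555) and bar at (0.527, 0.0145). The spacing of 169 mm matches the stated geometry, and the box yaw is about −0.122 rad. Next I'll go above the plunger with the fingers shut.

Call:
arm_command([
  {"dx":-0.448,"dy":-0.19},
  {"dx":-0.448,"dy":-0.19},
  {"dx":-0.448,"dy":-0.19},
  {"dx":-0.448,"dy":-0.19},
  {"dx":-0.448,"dy":-0.19},
  {"dx":-0.448,"dy":-0.19},
  {"dx":-0.448,"dy":-0.19},
  {"dx":-0.448,"dy":-0.19},
  {"dx":-0.448,"dy":-0.19},
  {"dx":-0.448,"dy":-0.19},
  {"dx":-0.448,"dy":-0.19},
  {"dx":-0.448,"dy":-0.19},
], gripper=0, grip_force=40)

```text
invalid input at $.increments[0]: expected keys dx, dy, dz, wx, wy, wz
```

Call:
arm_command([
  {"wz":0.163},
  {"wz":0.163},
  {"wz":0.163},
  {"wz":0.163},
  {"wz":0.163},
  {"wz":0.163},
  {"wz":0.163},
  {"wz":0.163},
  {},
  {},
])

```text
invalid input at $.increments[0]: expected keys dx, dy, dz, wx, wy, wz
```

```bash
cat >> h.py <<'E'
from scipy.spatial.transform import Rotation as Ro
def st():
    o=env.observe();q=o["tcp_rot"];R=Ro.from_quat([q[1],q[2],q[3],q[0]]).as_matrix()
    print("t",o["time_s"],"p",o["tool_pos"].round(4),"F",o["wrist_force"].round(2),"grip",round(o["grip_width"]*85.4,1),o["grip_force"])
    print(R.round(3));return o,R
def togo(tgt,o,R): print("to go /100mm",(R.T@(np.array(tgt)-o["tool_pos"])*10).round(3))
E
python3 - <<'E'
from h import *
o,R=st();togo([.6205,.1555,.145],o,R)
im=env.get_image("wrist");cv2.imwrite("pics/w1.png",im["color"][:,:,::-1])
E
```

```text
t 0.1 p [0.1838 0.5443 0.2305] F [0.06 0.1  0.13] grip 85.5 0.0
[[-0.947  0.32  -0.001]
 [ 0.32   0.947 -0.001]
 [ 0.    -0.002 -1.   ]]
to go /100mm [-5.382 -2.285  0.857]
```

View pics/w1.png

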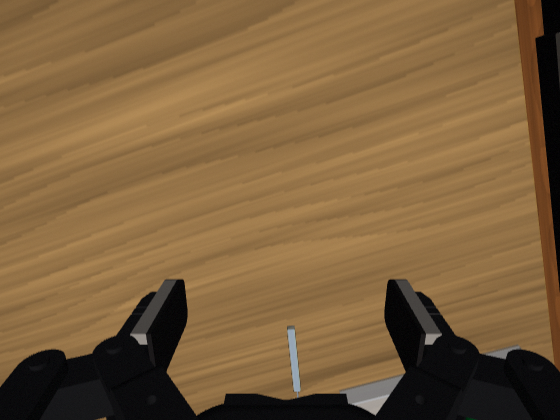

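The calls were refused because every row needs all six keys, so the arm hasn't moved. The wrist picture shows only bare table, with the knife at (295,360). I'll resend with full rows.

Call:
arm_command([
  {"dx":-0.448,"dy":-0.19,"dz":0,"wx":0,"wy":0,"wz":0},
  {"dx":-0.448,"dy":-0.19,"dz":0,"wx":0,"wy":0,"wz":0},
  {"dx":-0.448,"dy":-0.19,"dz":0,"wx":0,"wy":0,"wz":0},
  {"dx":-0.448,"dy":-0.19,"dz":0,"wx":0,"wy":0,"wz":0},
  {"dx":-0.448,"dy":-0.19,"dz":0,"wx":0,"wy":0,"wz":0},
  {"dx":-0.448,"dy":-0.19,"dz":0,"wx":0,"wy":0,"wz":0},
  {"dx":-0.448,"dy":-0.19,"dz":0,"wx":0,"wy":0,"wz":0},
  {"dx":-0.448,"dy":-0.19,"dz":0,"wx":0,"wy":0,"wz":0},
  {"dx":-0.448,"dy":-0.19,"dz":0,"wx":0,"wy":0,"wz":0},
  {"dx":-0.448,"dy":-0.19,"dz":0,"wx":0,"wy":0,"wz":0},
  {"dx":-0.448,"dy":-0.19,"dz":0,"wx":0,"wy":0,"wz":0},
  {"dx":-0.448,"dy":-0.19,"dz":0,"wx":0,"wy":0,"wz":0},
], gripper=0, grip_force=40)

```text
time_s: 1.65
tool_pos: [0.6212, 0.1555, 0.2309]
tcp_rot: [-0.0, 0.162, 0.987, -0.0]
wrist_force: [-0.0, 0.7, 0.9]
grip_width: 0.0
grip_force: 0.0
```

Call:
arm_command([
  {"dx":0,"dy":0,"dz":0,"wx":0,"wy":0,"wz":0.163},
  {"dx":0,"dy":0,"dz":0,"wx":0,"wy":0,"wz":0.163},
  {"dx":0,"dy":0,"dz":0,"wx":0,"wy":0,"wz":0.163},
  {"dx":0,"dy":0,"dz":0,"wx":0,"wy":0,"wz":0.163},
  {"dx":0,"dy":0,"dz":0,"wx":0,"wy":0,"wz":0.163},
  {"dx":0,"dy":0,"dz":0,"wx":0,"wy":0,"wz":0.163},
  {"dx":0,"dy":0,"dz":0,"wx":0,"wy":0,"wz":0.163},
  {"dx":0,"dy":0,"dz":0,"wx":0,"wy":0,"wz":0.163},
  {"dx":0,"dy":0,"dz":0,"wx":0,"wy":0,"wz":0},
  {"dx":0,"dy":0,"dz":0,"wx":0,"wy":0,"wz":0},
])

```text
time_s: 2.9
tool_pos: [0.6203, 0.1567, 0.2311]
tcp_rot: [-0.0, 0.747, 0.664, -0.0]
wrist_force: [-0.2, -0.7, -0.1]
grip_width: -0.001
grip_force: 0.0
```

```bash
python3 - <<'E'
from h import *
o,R=st();togo([.6205,.1555,.14],o,R)
im=env.get_image("wrist");cv2.imwrite("pics/w2.png",im["color"][:,:,::-1])
h=cv2.cvtColor(im["color"],cv2.COLOR_RGB2HSV).astype(int);H,S,V=h[...,0],h[...,1],h[...,2]
K=im["intrinsics"];T=np.eye(4);T[:3,:3]=R;T[:3,3]=o["tool_pos"];T=T@im["T_tool_cam"]
for nm,m in(("red",((H<5)|(H>172))&(S>150)&(V>90)),("bar",(H>5)&(H<14)&(S>170)&(V>110))):
    n,l,s,c=cv2.connectedComponentsWithStats(m.astype(np.uint8))
    if n<2: continue
    i=1+s[1:,4].argmax();v,u=np.nonzero(l==i);z=im["z_map"][v,u]
    P=np.c_[(u-K[0,2])/K[0,0]*z,-(v-K[1,2])/K[1,1]*z,-z,np.ones(len(z))]@T.T
    t=np.percentile(P[:,2],90);P=P[P[:,2]>t-.006]
    print(nm,s[i],c[i],t,cv2.minAreaRect(P[:,:2].astype(np.float32)))
E
```

```text
t 2.9 p [0.6203 0.1567 0.2311] F [-0.15 -0.7  -0.06] grip -0.1 0.0
[[ 0.117  0.993 -0.   ]
 [ 0.993 -0.117  0.   ]
 [-0.    -0.    -1.   ]]
to go /100mm [-0.011  0.004  0.911]
red [268 197  34  36 946] [284.02219873 214.58562368] 0.13752703863370525 ((0.6247373223304749, 0.19109803438186646), (0.09963859617710114, 0.02407350204885006), 83.4948959350586)
bar [180 372  10  12  57] [184.26315789 377.26315789] 0.29539813031114903 ((0.6130651235580444, 0.20349746942520142), (0.08277186751365662, 0.00137320498470217), 62.24971008300781)
```

View pics/w2.png

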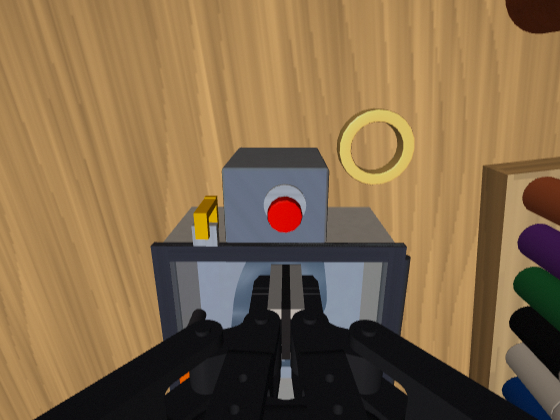

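The wrist view shows the plunger top at (284,214), the shut fingertips around (286,270), and the yellow catch at (206,218). I'll project the plunger pixel onto its known height.

```bash
python3 - <<'E'
from h import *
o,R=st();im=env.get_image("wrist")
K=im["intrinsics"];T=np.eye(4);T[:3,:3]=R;T[:3,3]=o["tool_pos"];T=T@im["T_tool_cam"]
for u,v in((284,213),):
    d=T[:3,:3]@np.array([(u-K[0,2])/K[0,0],-(v-K[1,2])/K[1,1],-1.]);c=T[:3,3]
    print(c+d*(.135-c[2])/d[2], c+d*im["z_map"][v,u])
E
```

```text
t 2.95 p [0.6203 0.1567 0.2311] F [ 0.34 -0.38 -0.33] grip -0.2 0.0
[[ 0.118  0.993 -0.   ]
 [ 0.993 -0.118 -0.   ]
 [-0.    -0.    -1.   ]]
[0.62043687 0.15613781 0.135     ] [0.62055614 0.15702386 0.13752586]
```

The wrist camera agrees, and the fingers are centred over the plunger. Descend and press.

Call:
arm_command([
  {"dx":0,"dy":0,"dz":0.3,"wx":0,"wy":0,"wz":0},
  {"dx":0,"dy":0,"dz":0.3,"wx":0,"wy":0,"wz":0},
  {"dx":0,"dy":0,"dz":0.25,"wx":0,"wy":0,"wz":0},
  {"dx":0,"dy":0,"dz":0.06,"wx":0,"wy":0,"wz":0},
  {"dx":0,"dy":0,"dz":0.05,"wx":0,"wy":0,"wz":0},
  {"dx":0,"dy":0,"dz":0.05,"wx":0,"wy":0,"wz":0},
  {"dx":0,"dy":0,"dz":0.05,"wx":0,"wy":0,"wz":0},
  {"dx":0,"dy":0,"dz":0.04,"wx":0,"wy":0,"wz":0},
  {"dx":0,"dy":0,"dz":0,"wx":0,"wy":0,"wz":0},
  {"dx":0,"dy":0,"dz":0,"wx":0,"wy":0,"wz":0},
])

```text
time_s: 4.25
tool_pos: [0.6213, 0.1568, 0.1235]
tcp_rot: [0.001, 0.748, 0.663, 0.001]
wrist_force: [-4.0, 0.2, 8.0]
grip_width: 0.0
grip_force: 4.1
```

Call:
arm_command([
  {"dx":0,"dy":0,"dz":0.03,"wx":0,"wy":0,"wz":0},
  {"dx":0,"dy":0,"dz":0.02,"wx":0,"wy":0,"wz":0},
  {"dx":0,"dy":0,"dz":0,"wx":0,"wy":0,"wz":0},
  {"dx":0,"dy":0,"dz":0,"wx":0,"wy":0,"wz":0},
])

```text
time_s: 4.75
tool_pos: [0.6216, 0.1569, 0.1209]
tcp_rot: [0.001, 0.748, 0.663, 0.001]
wrist_force: [-10.2, -1.7, 22.1]
grip_width: 0.003
grip_force: 10.4
```

At 22 N the plunger is on its hard stop. Lift straight up, then go over the bar while opening the fingers.

Call:
arm_command([
  {"dx":0,"dy":0,"dz":-0.14,"wx":0,"wy":0,"wz":0},
  {"dx":0,"dy":0,"dz":-0.3,"wx":0,"wy":0,"wz":0},
  {"dx":0,"dy":0,"dz":-0.4,"wx":0,"wy":0,"wz":0},
  {"dx":0,"dy":0,"dz":-0.3,"wx":0,"wy":0,"wz":0},
  {"dx":0,"dy":0,"dz":0,"wx":0,"wy":0,"wz":0},
  {"dx":0,"dy":0,"dz":0,"wx":0,"wy":0,"wz":0},
])

```text
time_s: 5.5
tool_pos: [0.62, 0.1567, 0.2295]
tcp_rot: [-0.0, 0.748, 0.663, -0.0]
wrist_force: [0.1, 0.4, -0.1]
grip_width: 0.0
grip_force: 0.0
```

```bash
python3 - <<'E'
from h import *
o,R=st();togo([.527,.0145,.20],o,R)
im=env.get_image("wrist");cv2.imwrite("pics/w3.png",cv2.resize(im["color"][140:300,160:360,::-1],(800,640))[:600])
E
```

```text
t 5.5 p [0.62   0.1567 0.2295] F [ 0.07  0.43 -0.11] grip 0.0 0.0
[[ 0.12   0.993 -0.001]
 [ 0.993 -0.12  -0.   ]
 [-0.    -0.001 -1.   ]]
to go /100mm [-1.523 -0.752  0.296]
```

View pics/w3.png

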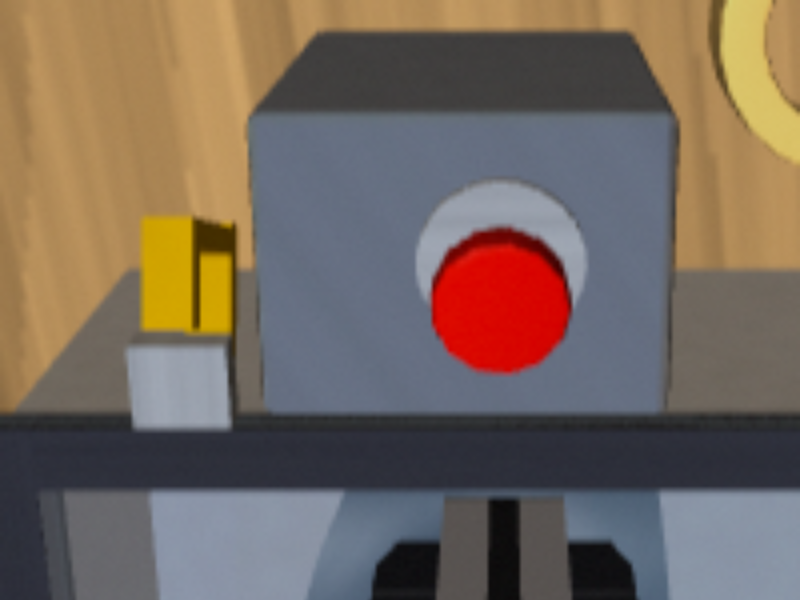

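The catch (crop (185,275)) is now clear of the steel ear (180,385), and the plunger is back up. Go over the bar with the fingers open.

Call:
arm_command([
  {"dx":-0.38,"dy":-0.188,"dz":0,"wx":0,"wy":0,"wz":0},
  {"dx":-0.38,"dy":-0.188,"dz":0,"wx":0,"wy":0,"wz":0},
  {"dx":-0.38,"dy":-0.188,"dz":0,"wx":0,"wy":0,"wz":0},
  {"dx":-0.38,"dy":-0.188,"dz":0,"wx":0,"wy":0,"wz":0},
  {"dx":0,"dy":0,"dz":0,"wx":0,"wy":0,"wz":0},
  {"dx":0,"dy":0,"dz":0,"wx":0,"wy":0,"wz":0},
], gripper=85)

```text
time_s: 6.3
tool_pos: [0.5273, 0.0151, 0.2295]
tcp_rot: [-0.001, 0.749, 0.663, -0.0]
wrist_force: [0.3, -0.2, -0.6]
grip_width: 0.999
grip_force: 0.0
```

```bash
python3 - <<'E'
from h import *
o,R=st()
im=env.get_image("wrist");cv2.imwrite("pics/w4.png",im["color"][:,:,::-1])
h=cv2.cvtColor(im["color"],cv2.COLOR_RGB2HSV).astype(int);H,S,V=h[...,0],h[...,1],h[...,2]
K=im["intrinsics"];T=np.eye(4);T[:3,:3]=R;T[:3,3]=o["tool_pos"];T=T@im["T_tool_cam"]
m=(H>5)&(H<14)&(S>170)&(V>110)
n,l,s,c=cv2.connectedComponentsWithStats(m.astype(np.uint8))
i=1+s[1:,4].argmax();v,u=np.nonzero(l==i);z=im["z_map"][v,u]
P=np.c_[(u-K[0,2])/K[0,0]*z,-(v-K[1,2])/K[1,1]*z,-z,np.ones(len(z))]@T.T
print(s[i],c[i],np.percentile(P[:,2],[5,50,95]))
P=P[abs(P[:,2]-.161)<.004];print(len(P),cv2.minAreaRect(P[:,:2].astype(np.float32)));togo([.527,.0145,.133],o,R)
E
```

```text
t 6.3 p [0.5273 0.0151 0.2295] F [ 0.32 -0.21 -0.63] grip 85.3 0.0
[[ 0.121  0.993 -0.001]
 [ 0.993 -0.121  0.001]
 [ 0.001 -0.001 -1.   ]]
[ 274  140   22  166 3338] [284.64409826 220.94637507] [0.16066452 0.16243421 0.16363045]
3291 ((0.5275845527648926, 0.012488387525081635), (0.11458875238895416, 0.01345713809132576), 83.10787963867188)
to go /100mm [-0.007 -0.001  0.965]
```

View pics/w4.png

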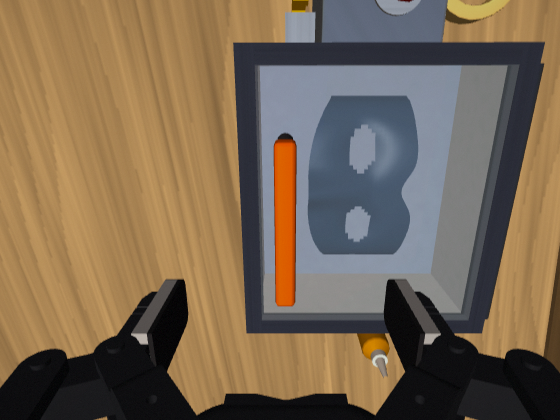

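The bar is centred between the pads: column 285, rows 140–306, measuring 114.6 × 13.5 mm at yaw −6.9°. Descend 97 mm and grip.

Call:
arm_command([
  {"dx":0,"dy":0,"dz":0.3,"wx":0,"wy":0,"wz":0},
  {"dx":0,"dy":0,"dz":0.3,"wx":0,"wy":0,"wz":0},
  {"dx":0,"dy":0,"dz":0.25,"wx":0,"wy":0,"wz":0},
  {"dx":0,"dy":0,"dz":0.12,"wx":0,"wy":0,"wz":0},
  {"dx":0,"dy":0,"dz":0,"wx":0,"wy":0,"wz":0},
])

```text
time_s: 6.98
tool_pos: [0.5272, 0.0155, 0.1325]
tcp_rot: [-0.001, 0.748, 0.664, -0.001]
wrist_force: [-0.4, -0.5, 0.6]
grip_width: 0.996
grip_force: 0.0
```

Call:
arm_command([
  {"dx":0,"dy":0,"dz":0,"wx":0,"wy":0,"wz":0},
  {"dx":0,"dy":0,"dz":0,"wx":0,"wy":0,"wz":0},
  {"dx":0,"dy":0,"dz":0,"wx":0,"wy":0,"wz":0},
  {"dx":0,"dy":0,"dz":0,"wx":0,"wy":0,"wz":0},
  {"dx":0,"dy":0,"dz":0,"wx":0,"wy":0,"wz":0},
  {"dx":0,"dy":0,"dz":0,"wx":0,"wy":0,"wz":0},
  {"dx":0,"dy":0,"dz":0,"wx":0,"wy":0,"wz":0},
  {"dx":0,"dy":0,"dz":0,"wx":0,"wy":0,"wz":0},
], gripper=0, grip_force=60)

```text
time_s: 7.98
tool_pos: [0.5267, 0.0149, 0.1338]
tcp_rot: [-0.001, 0.748, 0.663, -0.001]
wrist_force: [-5.3, -1.0, 5.8]
grip_width: 0.149
grip_force: 59.2
```

Gripped: opening about 13 mm at 59 N. Now pull up slowly along the arc about the hinge, with each row 0.01 rad.

Call:
arm_command([
  {"dx":0,"dy":0.003,"dz":-0.0175,"wx":0.0095,"wy":0,"wz":0},
  {"dx":0,"dy":0.003,"dz":-0.0175,"wx":0.0095,"wy":0,"wz":0},
  {"dx":0,"dy":0.003,"dz":-0.0175,"wx":0.0095,"wy":0,"wz":0},
  {"dx":0,"dy":0.003,"dz":-0.0175,"wx":0.0095,"wy":0,"wz":0},
  {"dx":0,"dy":0.003,"dz":-0.0175,"wx":0.0095,"wy":0,"wz":0},
  {"dx":0,"dy":0.003,"dz":-0.0175,"wx":0.0095,"wy":0,"wz":0},
  {"dx":0,"dy":0,"dz":0,"wx":0,"wy":0,"wz":0},
])

```text
time_s: 8.85
tool_pos: [0.529, 0.0145, 0.1447]
tcp_rot: [-0.023, 0.748, 0.663, -0.021]
wrist_force: [-7.1, -0.5, -0.1]
grip_width: 0.155
grip_force: 60.3
```

Call:
arm_command([
  {"dx":0,"dy":0.003,"dz":-0.0175,"wx":0.0095,"wy":0,"wz":0},
  {"dx":0,"dy":0.003,"dz":-0.0175,"wx":0.0095,"wy":0,"wz":0},
  {"dx":0,"dy":0.003,"dz":-0.0175,"wx":0.0095,"wy":0,"wz":0},
  {"dx":0,"dy":0.003,"dz":-0.0175,"wx":0.0095,"wy":0,"wz":0},
  {"dx":0,"dy":0.003,"dz":-0.0175,"wx":0.0095,"wy":0,"wz":0},
  {"dx":0,"dy":0.003,"dz":-0.0175,"wx":0.0095,"wy":0,"wz":0},
  {"dx":0,"dy":0.003,"dz":-0.0175,"wx":0.0095,"wy":0,"wz":0},
  {"dx":0,"dy":0.003,"dz":-0.0175,"wx":0.0095,"wy":0,"wz":0},
  {"dx":0,"dy":0,"dz":0,"wx":0,"wy":0,"wz":0},
  {"dx":0,"dy":0,"dz":0,"wx":0,"wy":0,"wz":0},
  {"dx":0,"dy":0,"dz":0,"wx":0,"wy":0,"wz":0},
])

```text
time_s: 10.22
tool_pos: [0.5328, 0.0141, 0.1583]
tcp_rot: [-0.053, 0.747, 0.662, -0.047]
wrist_force: [-6.6, -0.4, -1.9]
grip_width: 0.155
grip_force: 59.9
```

```bash
python3 - <<'E'
from h import *
o,R=st();im=env.get_image("wrist");cv2.imwrite("pics/w5.png",im["color"][:,:,::-1])
K=im["intrinsics"];T=np.eye(4);T[:3,:3]=R;T[:3,3]=o["tool_pos"];T=T@im["T_tool_cam"]
v,u=np.mgrid[0:420:3,0:560:3].reshape(2,-1);z=im["z_map"][v,u]
P=(np.c_[(u-K[0,2])/K[0,0]*z,-(v-K[1,2])/K[1,1]*z,-z,np.ones(len(z))]@T.T)[:,:3]
c,s=np.cos(-.122),np.sin(-.122);d=P[:,:2]-[.701,-.007]
bx=d[:,0]*c+d[:,1]*s;by=-d[:,0]*s+d[:,1]*c
dark=im["color"][v,u].max(1)<75
k=dark&(by>.1)&(by<.117)&(bx<-.02)&(bx>-.205)&(P[:,2]>.1)&(P[:,2]<.17)
if k.sum()>5: p=np.polyfit(bx[k],P[k,2],1);print(k.sum(),"slope",p,"top z at front",np.polyval(p,-.21), "shut .112")
E
```

```text
t 10.225 p [0.5328 0.0141 0.1583] F [-6.6  -0.39 -1.86] grip 13.3 59.89946722984314
[[ 0.12   0.983 -0.14 ]
 [ 0.993 -0.119  0.017]
 [-0.    -0.141 -0.99 ]]
1422 slope [-0.14369741  0.11384744] top z at front 0.14402389677740912 shut .112
```

View pics/w5.png

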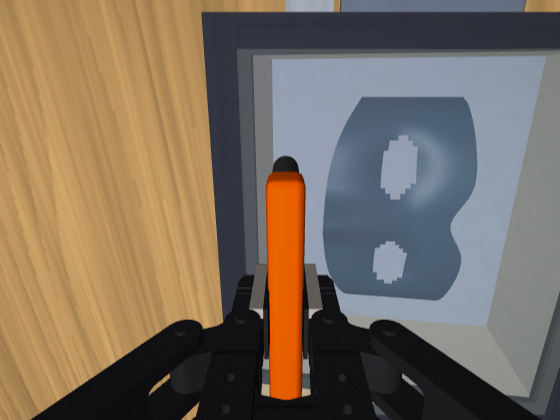

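The picture shows the bar still clamped between the pads at (286,280), and the lid frame's slope is 0.143 rad. That puts the front edge about 30 mm up, and it's steady.

```bash
python3 -c "
from plant import env
print(env.sign_off())"
```

```text
the job is handed in; nothing more can be done
None
```

I pressed the plunger to its stop and it came back up. The lid is free of its seal and held steady about 30 mm ajar at the front, and I handed the job in at about 10 s; no pass/fail verdict was returned.

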